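Lock a castle nut on a drive hub

TASK

Tighten the castle nut on the drive hub by pushing the ring spanner that sits on it clockwise (seen from above) until the handle is past the pointer tab, then turn it just a little further to the first place where the nut's slots line up with the cotter hole in the spindle, without going well past it. Then slide the T-headed lock pin along its channel, right through the nut and spindle, until its head is fully home against the nut. Leave the spanner on the nut and do not disturb the other things on the bench.

Things in the scene. Friction and masses are not known exactly. Their poses are not given: they have to be found in the camera images.
- hub: Drive hub fixed to the bench: round black housing, 150 mm diameter (bolt ears reach 102 mm off the axis), 40 mm high, with an upright steel spindle, 36 mm diameter, its top 100 mm above the bench. Origin on the spindle axis at bench level, z up; x and y are the hub's own axes, named below.
- cotter_hole (a point): Centre of the cotter hole, on the spindle axis 83 mm above the bench. The hole, 11 mm wide and high, goes right through the spindle along the hub's y axis; a dark line on the spindle's top end shows its direction.
- channel_mouth (a point): Outer end of the aluminium channel that leads to the hole from the hub's -y side, at the height of the hole's axis. The channel runs from 33 to 150 mm off the spindle axis; 11 mm wide inside, 23 mm outside; floor 79 mm and wall tops 85.5 mm above the bench; open above.
- tab_tip (a point): Outer tip of the pointer tab, a flat aluminium finger 12 mm wide, 115 mm off the spindle axis, its top 45 mm above the bench, just below the spanner handle. Direction: 80 degrees from the hub's x axis towards its y axis.
- nut (a joint): Turn of castle nut and spanner together, rad, growing clockwise from above (tightening). The handle points (120 degrees - joint) from the hub's x axis towards y. Start -0.3 to 0.4; over the tab at 0.698, tight beyond. Slots line up with the hole at 0 (still loose: wrong) and at 1.047 (wanted). Stays where left; takes 1.0 N m at first, 1.65 at 1.047. No stop there: keep below 1.25.
- nut_crown (a point): Centre of the nut's crown top, on the spindle axis 94 mm above the bench; turns with the nut, x along the handle. The steel nut is 60 mm across flats; its crown, outer radius 30 mm, has six slots 11 mm wide, 60 degrees apart, the handle lying midway between two of them. The pin passes if the slots are within about 0.05 rad of the hole.
- handle_end (a point): Centre of the round end (28 mm diameter, 10 mm thick) of the ring spanner's handle, 150 mm from the spindle axis, 56 mm above the bench; x points out along the handle. The handle is a flat bar 20 mm wide, 51 to 61 mm above the bench; it clears the housing beyond 80 mm from the axis (only the tab lies below it further out).
- pin: Loose steel lock pin (about 90 g) in the channel: rod 8 mm diameter, 71 mm long, along its x, which points to the spindle; tapered tip. Origin on the rod's axis at the head's front face. T head: plate 10 mm thick, 34 mm wide, 5 to 29 mm above the rod's axis, clear of the channel walls. Origin starts 115 to 130 mm off the spindle axis; home, about 30 mm, head on the crown.
- pin_tip (a point): Tip of the lock pin, 71 mm ahead of the pin's origin, on its axis.
- spare_nut: Bystander: smaller brass castle nut, 48 mm diameter, 28 mm high; origin under its centre.
- gear: Bystander: white plastic gear, 74 mm diameter, 26 mm high; origin under its centre.
- screw_cup: Bystander: grey cup, 68 mm diameter, 60 mm high; origin under its centre.
- spacer: Bystander: aluminium ring, 60 mm diameter, 12 mm high; origin under its centre.
- pump: Bystander: white pump housing, 110 x 130 x 56 mm; origin under its centre.
- adapter: Bystander: black power adapter, 90 x 60 x 35 mm; origin under its centre.
- screwdriver: Bystander: screwdriver lying flat, about 200 mm long.
Mind the look-alikes: they are no part of the job. Of the things shaped like the pin, the steel one is meant.

How it is judged:
By the outcome, as a careful person would: the job done as asked, in the order asked, and still so for the second after the job is handed in, with the robot touching nothing.
It also fails if it takes over 54 s, if anything falls off the work surface, if the arm or the gripper's body presses on something with over 40 N, if the wrist force passes 120 N, or if a joint passes its speed limit or range.

ROBOT

A 6-joint arm with a two-finger parallel gripper is mounted at the origin on the work surface. World frame = base frame: x ahead of the robot, y to its left, z up, the work surface at z = 0. Lengths are in m, angles in rad, forces in N, time in s.
With the tool pointing down it reaches from about 0.25 to 0.725 m from the base axis. Payload 4 kg.
Tool frame: the origin (TCP) lies on the centre line of the jaws, within the pads' length; the fingertips stand ahead of it and the grasp point (between the pads) lies 3 mm ahead of it (bot.tcp_to_tips is the z of the fingertips in the tool frame, in m); z points along the fingers, y is the line along which they close (so a half turn about z gives the same grasp; the last joint's range is limited). The gripper opens to 85 mm and grips with 20 to 120 N. Pads are 22 mm wide; open, the fingers measure 114 mm over their backs; the gripper's body (76 mm by 85 mm) begins 54 mm behind the grasp point. The pads swing forward as they close: fully open they stand 13 mm farther back than shut.
Start: joints at [0, 0.241, 0.005, 1.335, 0, 1.571], TCP at [0.5, -0, 0.222] pointing down, gripper open.
Joint ranges: [-2.72, 2.72], [-1.05, 1.87], [-1.09, 1.28], [-1.99, 2.15], [-1.42, 1.44], [-3.14, 3.14]. Speed limits (rad/s): [2.79, 2.79, 3.14, 3.14, 3.14, 3.14].

INTERFACE

Orientations are given as a unit quaternion [x, y, z, w].
In Python, from workcell import telemetry, camera, camera_params, ticket, boxes_of, cut_out, spot_point, bot gives the robot as it stands.
- The arm moves only by the shell command python3 -m creep 'ROWS'. ROWS is text: rows parted by semicolons, each of 5 numbers parted by spaces: the opening, from 0 (shut) to 1 (fully open), then the shift along the tool's x, y, z in units of 150 mm (1.0 is 150 mm), then the turn about the tool's z in units of 180 degrees (1.0 is 180 degrees). In form: claw x y z turn; .... A call has 1 to 12 rows; each row is the pose to reach, as a shift and turn from the pose commanded when the call began, along the tool's axes at that moment, turning the shorter way round; what a row does not reach only later rows make up. A row lasts 1/8 s, in which the tool goes at most 62.5 mm and 10.7 degrees, less where a joint would pass 70% of its speed; a pose out of reach is approached as far as the arm can. A call with a number of a shift or a turn outside -1 to 1 is refused whole. A call with a gripper value outside its range is refused whole. The fingers move at their own pace and stop on an object; the grip force is fixed at half the most. Time passes only in rows, so rows that repeat a pose let the fingers close. It gives the time, the measured TCP pose, the force, the opening and the grip force at its end, in the units of the state.
- telemetry.get_obs(): the state, without advancing time (a new reading comes with each control period).
- camera(name): name is "scene" or "side" or "wrist"; returns the picture (384x512x3 uint8, red, green, blue); there is no depth.
- camera_params(name): a dict with "camera_matrix" (3x3 intrinsics, pixels), "k1" (the pictures are not rectified: a ray, as slopes to the right and down, at radius r is drawn at 1 + k1 r^2 times it, then the intrinsics apply), "eye" and "attitude" of the camera in the world. Camera axes: x right, y down, z forward; pixel columns grow to the right and rows downward; lengths in m; the calibration is good to about 2 mm. A picture is of the moment at which its call begins: read the wrist's pose just before it. camera_params takes no time and is no camera call; for the wrist camera it gives the pose at the moment of the call.
- ticket.job_done(): hands the job in; it is judged then, once.
Trained networks look in the newest picture that a camera, given by its name, has taken for a name from the list of things; names that differ only in an ending like _2 or _b are one class to them, and where a whole thing is asked for, a point or a joint stands for the part that bears it (a point fixed in the world has none). Each returns a list of dicts, best first, with "conf" (0 to 1); they miss things now and then, are a little off and sometimes report something else, mostly with a low value. They report only what shows in the picture. A call takes as long as a camera call. They do not tell look-alikes from the thing itself.
- boxes_of(thing, camera): "at" ([x, y, z] in m, in world coordinates, good to about 4 mm: the middle of the surface that is visible of it).
- cut_out(thing, camera): "pixels" (384x512 bool, what is visible of it).
- spot_point(thing, camera): "at" ([x, y, z] in m, in world coordinates, good to about 4 mm: a listed point, or the origin of a listed thing).
The state is a dict: "clock": time; "joint_pos": joint angles; "joint_vel": joint speeds; "tau": joint torques, N m; "eef_pos": TCP position; "tool_rot": TCP orientation; "ft_force": force on the tool from outside, world axes, zero at the start; "ft_torque": the same for the moment, N m; "grip_width": finger opening in m; "grasp_force": force on a finger pad.
Only numpy, scipy, OpenCV 4.12 (cv2) and the standard library are available. Lean on these libraries where they do the work, as an engineer would, in place of code of your own. Each camera call takes 0.05 s, during which the arm holds its last target. There are 200 camera calls.

## Working session

There is one attempt and no reset: what is moved stays moved. The work goes in short steps, Python scripts to look and compute and a shell command to move; the robot and the scene stay as the last step left them, time stands still between calls to the robot, and variables do not carry over. Pictures are saved under pics/ and viewed, at most 10 in all, crops included, and the job is handed in when it is done.

```bash
mkdir -p pics; ls
python3 - <<'E'
from workcell import *
import cv2,numpy as np
print(bot.tcp_to_tips, telemetry.get_obs()['tool_rot'], telemetry.get_obs()['eef_pos'])
a=camera("scene");b=camera("side")
cv2.imwrite("pics/a.png",cv2.cvtColor(a,cv2.COLOR_RGB2BGR));cv2.imwrite("pics/b.png",cv2.cvtColor(b,cv2.COLOR_RGB2BGR))
for c in("scene","side"):
  print(c, camera_params(c)['eye'])
  for t in ["hub","cotter_hole","channel_mouth","tab_tip","nut_crown","handle_end","pin","pin_tip","spare_nut","gear","screw_cup","spacer","pump","adapter","screwdriver"]:
    print(t,[(np.round(d['at'],3).tolist(),round(d['conf'],2)) for d in spot_point(t,c)[:3]])
E
```

```text
pics
0.022 [ 0.70709837  0.7071144  -0.00076105 -0.00073375] [4.99348612e-01 1.20024882e-05 2.21397022e-01]
scene [ 1.15444542 -0.8856512   1.23194584]
hub [([0.581, -0.061, -0.003], 0.92)]
cotter_hole [([0.583, -0.066, 0.083], 0.58)]
channel_mouth [([0.572, -0.216, 0.08], 0.67)]
tab_tip [([0.608, 0.047, 0.04], 0.87)]
nut_crown [([0.605, 0.046, 0.041], 0.73), ([0.45, 0.412, 0.0], 0.69), ([0.578, -0.062, 0.092], 0.56)]
handle_end [([0.485, 0.051, 0.057], 0.83), ([0.579, -0.059, -0.001], 0.7)]
pin [([0.437, -0.298, 0.006], 0.72), ([0.571, -0.188, 0.082], 0.53), ([0.32, -0.248, 0.002], 0.49)]
pin_tip [([0.575, -0.122, 0.081], 0.7), ([0.503, -0.288, 0.003], 0.69), ([0.579, -0.062, -0.003], 0.65)]
spare_nut [([0.467, -0.096, 0.001], 0.6), ([0.574, -0.119, 0.082], 0.56)]
gear [([0.729, -0.082, -0.0], 0.64)]
screw_cup [([0.691, -0.206, -0.002], 0.87)]
spacer [([0.464, -0.185, -0.002], 0.57)]
pump []
adapter [([0.543, -0.425, -0.003], 0.73), ([0.453, 0.415, 0.003], 0.21)]
screwdriver [([0.675, 0.382, 0.001], 0.71)]
side [ 0.18101992 -0.86257861  0.81425698]
hub [([0.582, -0.063, -0.0], 0.71)
[... 247 characters left out ...]
d [([0.49, 0.049, 0.054], 0.87), ([0.572, -0.216, 0.086], 0.5)]
pin [([0.442, -0.3, 0.002], 0.76), ([0.323, -0.242, 0.004], 0.64), ([0.57, -0.192, 0.086], 0.58)]
pin_tip [([0.506, -0.286, 0.004], 0.63), ([0.578, -0.121, 0.079], 0.49), ([0.274, -0.296, 0.004], 0.49)]
spare_nut [([0.47, -0.096, -0.0], 0.79)]
gear [([0.729, -0.083, -0.001], 0.98), ([0.677, 0.382, 0.001], 0.24)]
screw_cup [([0.69, -0.202, -0.0], 0.67)]
spacer [([0.461, -0.183, -0.0], 0.87)]
pump [([0.45, 0.414, 0.002], 0.9), ([0.489, 0.049, 0.053], 0.73)]
adapter [([0.545, -0.425, 0.002], 0.57), ([0.571, -0.191, 0.082], 0.38)]
screwdriver [([0.678, 0.384, -0.004], 0.75), ([0.45, 0.411, 0.0], 0.16), ([0.612, 0.048, 0.046], 0.15)]
```

View pics/a.png

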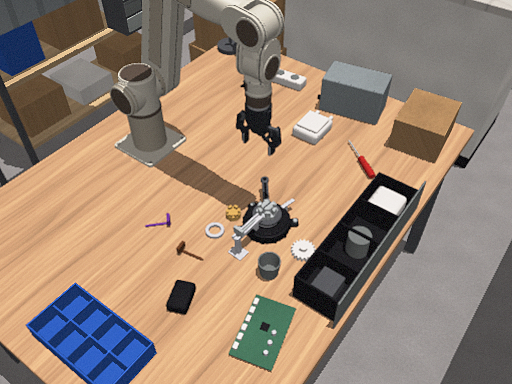

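View pics/b.png

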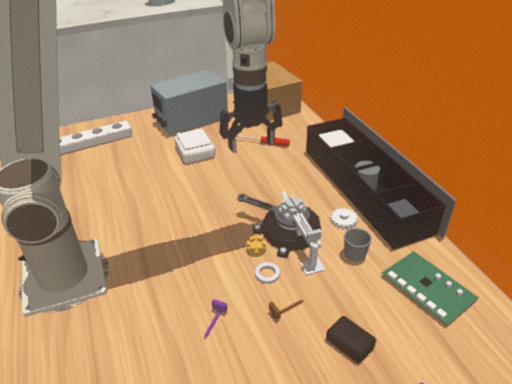

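The pictures show the hub at scene (267,217) and side (290,218). The handle points away towards the robot, with its end at side (243,198), and the channel runs towards the cameras. The steel pin is in the channel; the purple and brown ones are look-alikes. I'll move above the handle and look from close by.

```bash
python3 -m creep '1 0.24 0 0 -0.22;1 0.24 0 0 -0.22;1 0.24 0 0 -0.22;1 0.24 0 0 -0.22;1 0.24 0 0 -0.22;1 0.24 0 0 -0.22'
cat > h.py <<'E'
from workcell import *
import cv2,numpy as np
def see(c,things,n=1):
  r={}
  for i in range(n):
    im=camera(c)
    for t in things:
      for d in spot_point(t,c)[:3]: r.setdefault(t,[]).append(np.round(d['at'],4).tolist()+[round(d['conf'],2)])
  for t in r: print(c,t,*r[t])
  return im
def save(im,n): cv2.imwrite("pics/"+n,cv2.cvtColor(im,cv2.COLOR_RGB2BGR))
def proj(P,c,p=None):
  p=p or camera_params(c);A=np.array(p['attitude'])
  if A.shape!=(3,3):
    from scipy.spatial.transform import Rotation;A=Rotation.from_quat(A).as_matrix()
  q=(np.array(P)-p['eye'])@A
  s=q[:,:2]/q[:,2:];s=s*(1+p['k1']*(s**2).sum(1,keepdims=True));K=np.array(p['camera_matrix'])
  return s*[K[0,0],K[1,1]]+K[:2,2]
E
python3 - <<'E'
from h import *
p=camera_params('wrist');print(p)
im=see('wrist',["hub","cotter_hole","channel_mouth","tab_tip","nut_crown","handle_end","pin","pin_tip"])
save(im,'w1.png')
E
```

```text
clock: 2.35
eef_pos: [0.5, 0.036, 0.2223]
tool_rot: [0.427, 0.904, -0.0, 0.0]
ft_force: [0.2, 1.0, -0.1]
grip_width: 0.0853
grasp_force: 0.0
{'camera_matrix': array([[315.26422906,   0.        , 256.77284105],
       [  0.        , 315.26422906, 188.35695024],
       [  0.        ,   0.        ,   1.        ]]), 'k1': -0.08317552076085061, 'eye': array([0.45628489, 0.0891692 , 0.37338012]), 'attitude': array([0.93300392, 0.33420768, 0.04531655, 0.12552019])}
wrist hub [0.5816, -0.0629, 0.0025, 0.78]
wrist cotter_hole [0.5809, -0.0625, 0.08, 0.57]
wrist tab_tip [0.6083, 0.0469, 0.0443, 0.68]
wrist handle_end [0.4894, 0.0521, 0.0575, 0.6]
wrist pin [0.3229, -0.2426, 0.0045, 0.92]
```

View pics/w1.png

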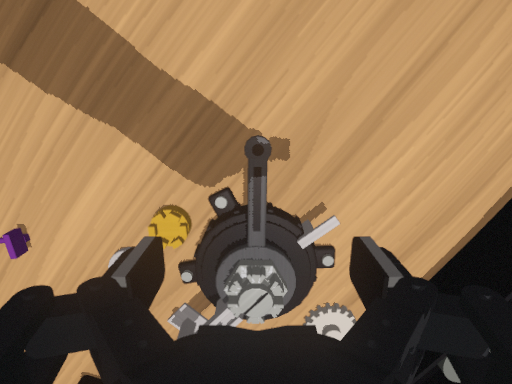

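```bash
python3 -m creep '1 0 0 0.3 0;1 0 0 0.6 0;1 0 0 0.85 0;1 0 0 1 0;1 0 0 1 0;1 0 0 1 0'; python3 -m creep '1 0 0 0.03 0;0 0 0 0.03 0;0 0 0 0.03 0;0 0 0 0.03 0;0 0 0 0.03 0;0 0 0 0.03 0;0 0 0 0.03 0;0 0 0 0.03 0'
python3 - <<'E'
from h import *
im=see('wrist',["hub","cotter_hole","tab_tip","handle_end"]);save(im,'w2.png')
a=see('scene',["hub","cotter_hole","channel_mouth","tab_tip","handle_end","pin_tip"])
E
```

```text
clock: 3.55
eef_pos: [0.5009, 0.0361, 0.0733]
tool_rot: [0.426, 0.905, 0.0, 0.001]
ft_force: [0.9, 0.5, 0.8]
grip_width: 0.0855
grasp_force: 0.0
clock: 4.55
eef_pos: [0.5, 0.036, 0.0678]
tool_rot: [0.426, 0.905, -0.0, -0.0]
ft_force: [-0.5, 0.6, 0.3]
grip_width: 0.0
grasp_force: 0.0
wrist hub [0.5819, -0.0597, 0.0015, 0.72]
wrist handle_end [0.4879, 0.0508, 0.0574, 0.82]
scene hub [0.5784, -0.0598, -0.0019, 0.61]
scene cotter_hole [0.5853, -0.0662, 0.085, 0.73]
scene channel_mouth [0.5739, -0.2166, 0.0796, 0.75]
scene tab_tip [0.6068, 0.0465, 0.0405, 0.76]
scene handle_end [0.482, 0.0519, 0.0544, 0.58]
scene pin_tip [0.5026, -0.2885, 0.0069, 0.68] [0.5757, -0.122, 0.0816, 0.67] [0.2701, -0.3018, 0.0078, 0.53]
```

View pics/w2.png

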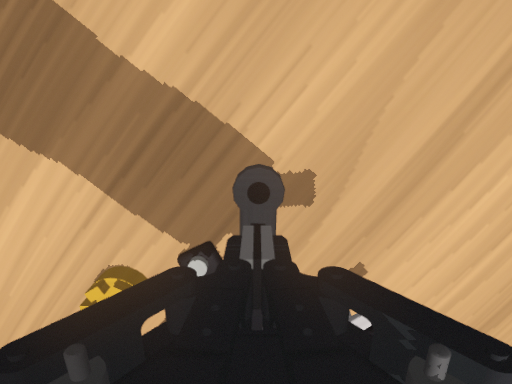

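Run:
```python
from h import *
o=telemetry.get_obs();print(o['grip_width'],o['grasp_force'],o['eef_pos'])
a=camera('side');b=camera('scene')
c=[cv2.resize(a[150:270,210:350],None,fx=2.85,fy=2.85,interpolation=2),cv2.resize(b[130:250,200:340],None,fx=2.85,fy=2.85,interpolation=2)]
save(np.hstack(c),'c1.png');P=[o['eef_pos'],o['eef_pos']-np.array([0,0,.022])]
print(proj(P,'side'),proj(P,'scene'))
```

```text
0.00026939574726654976 0.0 [0.49998698 0.03598601 0.06779279]
[[248.27951302 196.07973755]
 [248.51259295 202.48727001]] [[264.32690697 182.11592914]
 [264.26759467 186.73738308]]
```

View pics/c1.png

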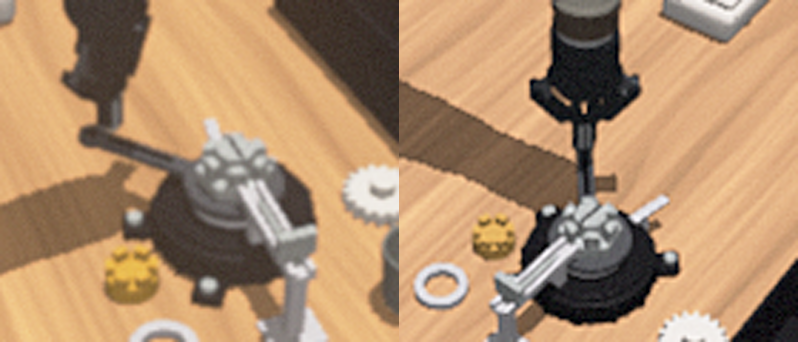

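The fingers shut above the handle, so they were too high. I'll open a little, move out to the round end (clear of the tab), go lower and grip there.

```bash
python3 -m creep '0.6 0.05 0 -0.05 0;0.6 0.147 0 -0.05 0;0.6 0.147 0 -0.05 0;0.6 0.147 0 -0.05 0;0.6 0.147 0 0.04 0;0.6 0.147 0 0.08 0;0.6 0.147 0 0.08 0'; python3 -m creep '0 0 0 0 0;0 0 0 0 0;0 0 0 0 0;0 0 0 0 0;0 0 0 0 0'
```

```text
clock: 6.12
eef_pos: [0.4851, 0.0527, 0.0547]
tool_rot: [0.426, 0.905, -0.001, -0.001]
ft_force: [-0.5, 0.4, 0.0]
grip_width: 0.051
grasp_force: 0.0
clock: 6.75
eef_pos: [0.486, 0.053, 0.0559]
tool_rot: [0.426, 0.905, 0.0, 0.0]
ft_force: [-0.8, -0.3, -0.8]
grip_width: 0.0002
grasp_force: 0.0
```

Run:
```python
from h import *
a=camera('side');b=camera('scene');w=camera('wrist')
c=[cv2.resize(a[150:250,200:300],(400,400),interpolation=2),cv2.resize(w[130:330,156:356],(400,400),interpolation=2)]
save(np.hstack(c),'c2.png')
for c in ('scene','side','wrist'): see(c,['handle_end','tab_tip'])
```

```text
scene handle_end [0.485, 0.0505, 0.0568, 0.9]
scene tab_tip [0.6048, 0.0492, 0.0389, 0.9]
side handle_end [0.49, 0.0529, 0.0551, 0.85] [0.5439, -0.4256, 0.004, 0.46]
side tab_tip [0.6093, 0.0512, 0.0525, 0.69]
wrist handle_end [0.4894, 0.0509, 0.0559, 0.57]
```

View pics/c2.png

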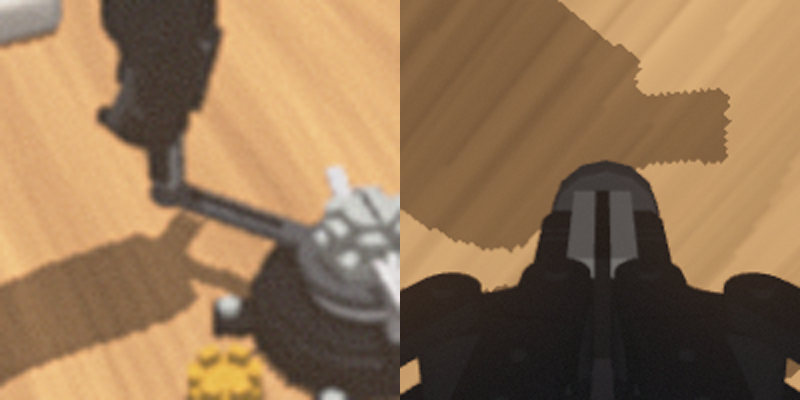

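```bash
python3 -m creep '0 0 0.03 0 0;0 0 0.06 0 0;0 0 0.1 0 0;0 0 0.1 0 0'
python3 - <<'E'
from h import *
o=telemetry.get_obs();e=o['eef_pos'];print(e,o['ft_force'])
for c in ('scene','side','wrist'): see(c,['handle_end'])
a=camera('side');P=[e,e-np.array([0,0,.022])];p=proj(P,'side');print(p)
z=cv2.resize(a[160:230,200:300],(800,560),interpolation=0)
for q in p: cv2.circle(z,tuple(int(v) for v in (q-[200,160])*8+4),3,(255,0,0),-1)
save(z,'c3.png')
E
```

```text
clock: 7.85
eef_pos: [0.4981, 0.0629, 0.0558]
tool_rot: [0.426, 0.905, 0.0, 0.0]
ft_force: [0.7, -1.2, 0.2]
grip_width: 0.0
grasp_force: 0.0
[0.49810338 0.06294221 0.0558296 ] [ 0.69530999 -1.1931597   0.22339525]
scene handle_end [0.7281, -0.0829, 0.0033, 0.66] [0.4844, 0.0484, 0.0534, 0.65]
side handle_end [0.4913, 0.0528, 0.0562, 0.86]
wrist handle_end [0.4887, 0.0507, 0.0572, 0.89]
[[244.25168379 194.08264866]
 [244.52293721 200.37503681]]
```

View pics/c3.png

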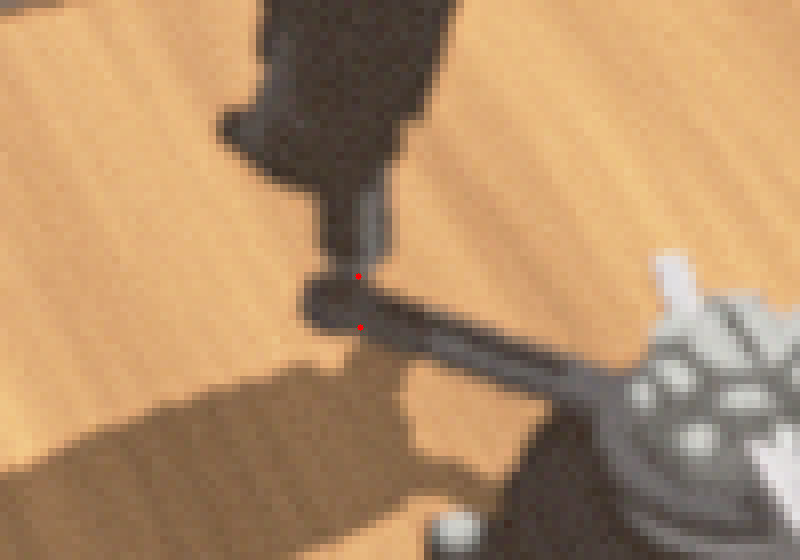

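Run:
```python
from h import *
from scipy.spatial.transform import Rotation as R
o=telemetry.get_obs();e=o['eef_pos'];Rm=R.from_quat(o['tool_rot']).as_matrix()
for x in (0,.011):
  zs=[-.03,-.01,0,.01,.022];print(x,proj([e+Rm@[x,0,z] for z in zs],'wrist').round(0).tolist())
print({k:v for k,v in o.items() if k in('joint_pos','grip_width','ft_force')}, [x for x in dir(bot) if x[0]!='_'])
```

```text
0 [[257.0, 268.0], [257.0, 248.0], [257.0, 239.0], [257.0, 232.0], [257.0, 223.0]]
0.011 [[257.0, 245.0], [257.0, 227.0], [257.0, 219.0], [257.0, 213.0], [257.0, 206.0]]
{'joint_pos': array([ 1.24932100e-01,  3.81541901e-01, -2.63154251e-01,  9.26236170e-01,
       -7.69494951e-06,  1.00470612e+00]), 'ft_force': array([ 0.3617311 , -0.74591191, -0.14023531]), 'grip_width': 2.883034832102239e-05} ['Unreachable', 'tcp_to_tips']
```

```bash
python3 -m creep '0 0 0 -0.2 0;0.7 0 -0.1 -0.2 0;0.7 0 -0.1 -0.2 0;0.7 0 -0.1 -0.2 0;0.7 0 -0.1 0 0;0.7 0 -0.1 0.06 0;0.7 0 -0.1 0.1 0;0.7 0 -0.1 0.1 0'; python3 -m creep '0 0 0 0 0;0 0 0 0 0;0 0 0 0 0;0 0 0 0 0;0 0 0 0 0'
python3 - <<'E'
from h import *
w=camera('wrist');a=camera('side');b=camera('scene')
f=lambda i,s:cv2.resize(i[s],(400,300),interpolation=2)
save(np.vstack([np.hstack([f(w,np.s_[140:320,136:376]),f(a,np.s_[160:235,200:300])]),np.hstack([f(b,np.s_[140:215,220:320]),f(w,np.s_[:,:])])]),'c4.png')
E
```

```text
clock: 9.2
eef_pos: [0.4859, 0.053, 0.0407]
tool_rot: [0.426, 0.905, -0.0, -0.0]
ft_force: [0.4, -0.5, 0.5]
grip_width: 0.0595
grasp_force: 0.0
clock: 9.82
eef_pos: [0.4866, 0.0532, 0.0418]
tool_rot: [0.426, 0.905, 0.001, 0.001]
ft_force: [-0.9, 0.5, 7.1]
grip_width: 0.0247
grasp_force: 58.7
```

View pics/c4.png

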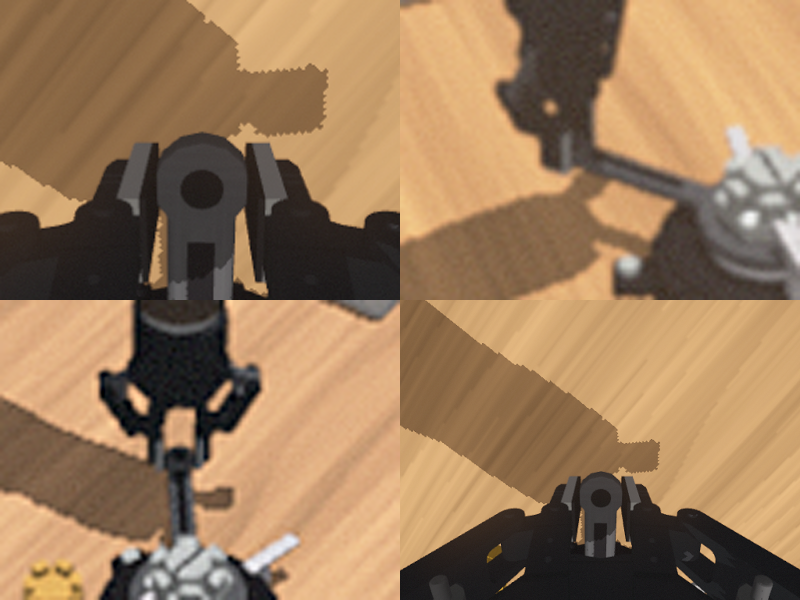

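The grip is on the round end but shallow (upper left panel: the pads flank the disc at about (200,180)). The real tips stand higher than their nominal height. I'll reopen, go 10 mm deeper and regrip.

```bash
python3 -m creep '0.6 0 0 0 0;0.6 0 0 0 0;0.6 0 0 0.03 0;0.6 0 0 0.07 0;0.6 0 0 0.07 0;0 0 0 0.07 0;0 0 0 0.07 0;0 0 0 0.07 0;0 0 0 0.07 0'
python3 - <<'E'
from h import *
for c in ('scene','side','wrist'): see(c,['handle_end','hub','tab_tip'],2)
print(telemetry.get_obs()['eef_pos'])
E
```

```text
clock: 11.1
eef_pos: [0.4861, 0.0532, 0.0306]
tool_rot: [0.426, 0.905, 0.0, 0.0]
ft_force: [-0.3, 0.2, 1.7]
grip_width: 0.0253
grasp_force: 58.8
scene handle_end [0.4822, 0.0527, 0.0527, 0.82] [0.4822, 0.0554, 0.0578, 0.75]
scene hub [0.579, -0.0624, -0.005, 0.62] [0.5831, -0.064, -0.0025, 0.62]
scene tab_tip [0.6088, 0.0452, 0.0426, 0.63] [0.6083, 0.0498, 0.0401, 0.62] [0.543, -0.4238, -0.0028, 0.38] [0.5784, -0.0638, 0.0931, 0.16]
side handle_end [0.4893, 0.0497, 0.0548, 0.75] [0.4887, 0.051, 0.056, 0.85]
side hub [0.5828, -0.0635, -0.0032, 0.92] [0.5817, -0.0639, 0.0005, 0.79]
side tab_tip [0.6106, 0.0486, 0.0475, 0.8] [0.6122, 0.0476, 0.0469, 0.61]
wrist handle_end [0.4901, 0.0508, 0.0581, 0.75] [0.4884, 0.0533, 0.0602, 0.59]
[0.48610434 0.05314443 0.03051783]
```

```bash
python3 -m creep '0 -0.004 0.087 0 0.028;0 -0.015 0.174 0 0.056;0 -0.034 0.259 0 0.083;0 -0.06 0.342 0 0.111;0 -0.094 0.423 0 0.139;0 -0.134 0.5 0 0.167;0 -0.181 0.574 0 0.194;0 -0.234 0.643 0 0.222;0 -0.293 0.707 0 0.25;0 -0.357 0.766 0 0.278;0 -0.426 0.819 0 0.306;0 -0.5 0.866 0 0.333'; python3 -m creep '0 0 0 0 0;0 0 0 0 0'
python3 - <<'E'
from h import *
for c in ('scene','side','wrist'): im=see(c,['handle_end','hub','nut_crown','cotter_hole','channel_mouth','pin_tip','pin'])
e=telemetry.get_obs()['eef_pos'];v=e[:2]-[.5812,-.0633];print(e,np.hypot(*v),np.degrees(np.arctan2(v[1],v[0])))
a=camera('scene');b=camera('side');w=camera('wrist')
cv2.imwrite('s.png',a[:,:,::-1]);cv2.imwrite('d.png',b[:,:,::-1]);cv2.imwrite('w.png',w[:,:,::-1])
H=[.5812,-.0633,.1]
for c in('scene','side','wrist'): print(c,proj([H],c))
E
```

```text
clock: 13.8
eef_pos: [0.6317, 0.0776, 0.0305]
tool_rot: [0.821, 0.571, -0.002, -0.001]
ft_force: [-8.0, -0.2, 10.0]
grip_width: 0.0259
grasp_force: 59.5
clock: 14.05
eef_pos: [0.6334, 0.0771, 0.0306]
tool_rot: [0.821, 0.571, -0.001, 0.0]
ft_force: [-2.0, -0.8, 6.7]
grip_width: 0.0253
grasp_force: 59.2
scene handle_end [0.6312, 0.0769, 0.0549, 0.73]
scene hub [0.5787, -0.0598, -0.0007, 0.94]
scene nut_crown [0.5784, -0.064, 0.0909, 0.82]
scene cotter_hole [0.5832, -0.0643, 0.0859, 0.94]
scene channel_mouth [0.571, -0.2153, 0.0803, 0.74]
scene pin_tip [0.577, -0.125, 0.0813, 0.68] [0.5057, -0.2864, 0.0058, 0.61] [0.2677, -0.2975, -0.0002, 0.43]
scene pin [0.6724, 0.3837, -0.0005, 0.67] [0.4376, -0.2994, 0.0081, 0.61] [0.5726, -0.19, 0.083, 0.6]
side handle_end [0.6354, 0.0752, 0.0534, 0.64] [0.4601, -0.1835, -0.0014, 0.25]
side hub [0.5802, -0.063, -0.0011, 0.79]
side nut_crown [0.579, -0.0672, 0.094, 0.82] [0.6093, 0.0488, 0.0484, 0.7] [0.5725, -0.2142, 0.0869, 0.35]
side cotter_hole [0.5819, -0.0638, 0.0824, 0.77]
side channel_mouth [0.5746, -0.2146, 0.0862, 0.84]
side pin_tip [0.5772, -0.1216, 0.0798, 0.75] [0.27, -0.294, 0.0029, 0.66] [0.5066, -0.2892, 0.0053, 0.65]
side pin [0.437, -0.3023, 0.0031, 0.79] [0.5692, -0.1897, 0.0865, 0.59] [0.3273, -0.2421, 0.008, 0.49]
wrist handle_end [0.6385, 0.0754, 0.0576, 0.86]
wrist hub [0.6382, 0.0726, 0.0589, 0.39]
wrist nut_crown [0.6356, 0.0756, 0.0593, 0.53]
[0.63338009 0.07705942 0.03057155] 0.1497448747907423 69.60685295438692
scene [[266.8896869  204.83011683]]
side [[292.04337993 200.66225562]]
wrist [[260.15205671 554.61550712]]
```

Run:
```python
from h import *
from scipy.ndimage import map_coordinates,gaussian_filter
for c,f in(('scene','s.png'),('side','d.png')):
  g=gaussian_filter(cv2.imread(f).astype(float).mean(2),.7);gy,gx=np.gradient(g);p=camera_params(c)
  s=np.r_[.04:.1:.002,.138:.149:.002]
  res=[]
  for yaw in np.arange(-9,2.1,.5):
   a=np.radians(yaw);X=np.array([np.cos(a),np.sin(a)]);Y=np.array([-X[1],X[0]]);best=(-1,)
   for off in np.arange(-.006,.0061,.0005):
    sc=[]
    for lat in(-.0115,.0115,-.0055,.0055):
     P=np.array([[*(np.array([.5812,-.0633])+X*(lat+off)-Y*q),.0855] for q in s]);q=proj(P,c,p)
     d=np.gradient(q,axis=0);n=np.c_[-d[:,1],d[:,0]];n/=np.linalg.norm(n,axis=1)[:,None]
     v=[map_coordinates(G,[q[:,1],q[:,0]],order=1) for G in(gx,gy)]
     sc.append(abs((v[0]*n[:,0]+v[1]*n[:,1]).mean()) *(1 if abs(lat)>.01 else .5))
    best=max(best,(sum(sc),off))
   res.append((round(best[0],1),yaw,round(best[1],4)))
  print(c,sorted(res)[::-1][:8])
```

```text
scene [(np.float64(118.4), np.float64(-3.0), np.float64(-0.0015)), (np.float64(117.6), np.float64(-3.5), np.float64(-0.001)), (np.float64(117.2), np.float64(-2.5), np.float64(-0.002)), (np.float64(116.6), np.float64(-4.0), np.float64(0.0)), (np.float64(115.8), np.float64(-2.0), np.float64(-0.003)), (np.float64(114.3), np.float64(-4.5), np.float64(0.0005)), (np.float64(113.2), np.float64(-1.5), np.float64(-0.0035)), (np.float64(111.0), np.float64(-5.0), np.float64(0.0015))]
side [(np.float64(89.0), np.float64(-3.5), np.float64(-0.0005)), (np.float64(88.4), np.float64(-3.0), np.float64(-0.001)), (np.float64(88.3), np.float64(-4.0), np.float64(0.0)), (np.float64(87.4), np.float64(-2.5), np.float64(-0.002)), (np.float64(87.4), np.float64(-4.5), np.float64(0.001)), (np.float64(85.8), np.float64(-2.0), np.float64(-0.0025)), (np.float64(85.6), np.float64(-5.0), np.float64(0.0015)), (np.float64(83.1), np.float64(-1.5), np.float64(-0.003))]
```

```bash
python3 -m creep '0 -0.002 0.07 0 0.022;0 -0.01 0.139 0 0.044;0 -0.018 0.19 0 0.061;0 -0.025 0.223 0 0.072;0 -0.025 0.223 0 0.072;0 -0.025 0.223 0 0.072'
python3 - <<'E'
from h import *
e=telemetry.get_obs()['eef_pos'];v=e[:2]-[.5805,-.0633];print(e,np.hypot(*v),np.degrees(np.arctan2(v[1],v[0])))
for c in('scene','side','wrist'): see(c,['handle_end'])
E
```

```text
clock: 16.15
eef_pos: [0.6624, 0.0626, 0.0306]
tool_rot: [0.88, 0.476, -0.001, -0.0]
ft_force: [-5.2, 0.2, 7.8]
grip_width: 0.0256
grasp_force: 59.4
[0.66235242 0.06260081 0.03055744] 0.15016934830118636 56.970730506577205
scene handle_end [0.6608, 0.0602, 0.0522, 0.71] [0.5688, -0.2145, 0.0819, 0.24]
side handle_end [0.6645, 0.0617, 0.0562, 0.78] [0.4524, 0.4122, -0.0014, 0.39]
wrist handle_end [0.6648, 0.0605, 0.0563, 0.76]
```

```bash
python3 -m creep '0.7 0 0 0 0;0.7 0 0 0 0;0.7 0 0 0 0;0.7 0 0 -0.3 0;0.7 0 0 -0.65 0;0.5 0 0 -0.87 -0.05;0.2 0 0 -0.87 -0.1;0 0 0 -0.87 -0.167;0 0 0 -0.87 -0.167;0 0 0 -0.87 -0.167'
python3 - <<'E'
from h import *
o=telemetry.get_obs();e=o['eef_pos'];q=o['tool_rot'];print(e,np.degrees(2*np.arctan2(q[1],q[0])))
for c in('scene','side'): see(c,['handle_end','pin','pin_tip','nut_crown'])
a=camera('scene');b=camera('side')
f=lambda i,s:cv2.resize(i[s],(400,400),interpolation=2)
save(np.hstack([f(a,np.s_[175:255,225:305]),f(b,np.s_[180:260,255:335])]),'c5.png')
E
```

```text
clock: 17.7
eef_pos: [0.6638, 0.0628, 0.1605]
tool_rot: [0.728, 0.686, -0.0, -0.0]
ft_force: [-0.5, 0.6, 0.3]
grip_width: 0.0001
grasp_force: 0.0
[0.66383487 0.06277812 0.16048148] 86.62207115201291
scene handle_end [0.6566, 0.0601, 0.0569, 0.61]
scene pin [0.3221, -0.2481, 0.0028, 0.6] [0.5708, -0.1912, 0.0802, 0.47]
scene pin_tip [0.271, -0.296, 0.0022, 0.54] [0.5034, -0.2905, 0.004, 0.51] [0.5729, -0.1233, 0.0826, 0.48]
scene nut_crown [0.5789, -0.0629, 0.0952, 0.58]
side handle_end [0.665, 0.0601, 0.055, 0.82] [0.5808, -0.0645, 0.0822, 0.3]
side pin [0.571, -0.1892, 0.0845, 0.72] [0.4364, -0.3015, 0.0048, 0.63] [0.3246, -0.2451, 0.009, 0.5]
side pin_tip [0.5781, -0.1189, 0.0822, 0.69] [0.5055, -0.2874, 0.0026, 0.61] [0.2715, -0.2958, 0.002, 0.52]
side nut_crown [0.5753, -0.0655, 0.0949, 0.74]
```

View pics/c5.png

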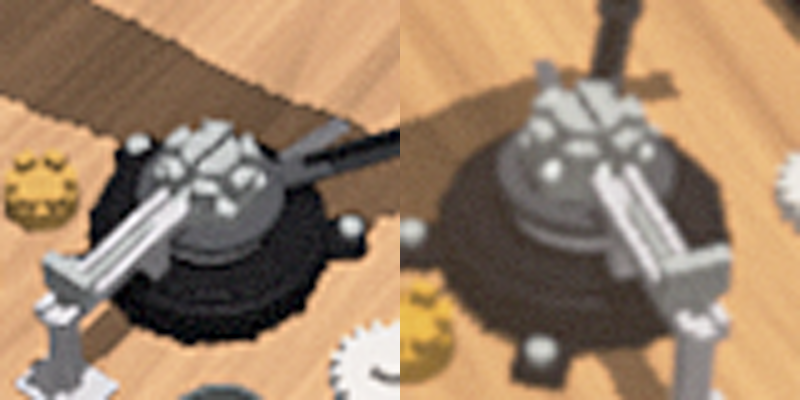

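The slots line up with the channel and the spindle line in both panels: the handle at left (380,155) is past the tab at (330,130), and the pin head is at left (75,280). Next I go behind the pin head.

```bash
python3 -m creep '0 -0.3 -0.15 0 0;0 -0.6 -0.3 0 0;0 -0.9 -0.45 0 0;0 -1 -0.507 0 0'; python3 -m creep '0 -0.3 0 0 0;0 -0.6 0 0 0;0 -0.9 0 0 0;0 -0.98 0 0 0;0 -0.98 0 0 0;0 -0.98 0 0.25 0;0 -0.98 0 0.503 0;0 -0.98 0 0.503 0;0 -0.98 0 0.503 0'
python3 - <<'E'
from h import *
o=telemetry.get_obs();e=o['eef_pos'];q=o['tool_rot'];v=e[:2]-[.5805,-.0633];a=np.radians(86.5)
print(e,np.degrees(2*np.arctan2(q[1],q[0])),'r',-v@[np.cos(a),np.sin(a)],'lat',v@[np.sin(a),-np.cos(a)])
for c in('scene','side','wrist'): see(c,['pin','pin_tip'])
a=camera('scene');b=camera('side')
f=lambda i,s:cv2.resize(i[s],(400,400),interpolation=2)
save(np.hstack([f(a,np.s_[175:275,200:300]),f(b,np.s_[170:270,255:355])]),'c6.png')
E
```

```text
clock: 18.8
eef_pos: [0.5781, -0.0849, 0.1611]
tool_rot: [0.728, 0.686, -0.0, 0.0]
ft_force: [0.6, 1.3, 0.8]
grip_width: 0.0003
grasp_force: 0.0
clock: 19.92
eef_pos: [0.5723, -0.2285, 0.0867]
tool_rot: [0.726, 0.687, 0.0, 0.001]
ft_force: [-0.1, 0.3, 0.2]
grip_width: 0.0001
grasp_force: 0.0
[ 0.572289   -0.2284652   0.08673442] 86.85572967309129 r 0.16535840666335164 lat 0.001887414414072863
scene pin [0.3238, -0.2472, 0.0013, 0.65] [0.4337, -0.2998, 0.0063, 0.5]
scene pin_tip [0.5044, -0.2894, 0.007, 0.72] [0.2738, -0.2962, 0.0051, 0.54] [0.5776, -0.1211, 0.0822, 0.44]
side pin [0.3213, -0.2432, 0.0087, 0.56] [0.4367, -0.2984, 0.003, 0.48] [0.572, -0.19, 0.0873, 0.42]
side pin_tip [0.2694, -0.3003, 0.0035, 0.79] [0.5057, -0.2848, 0.0017, 0.6]
wrist pin [0.4352, -0.3032, -0.0002, 0.61]
wrist pin_tip [0.505, -0.2865, 0.0068, 0.89]
```

```bash
python3 -m creep '0 0.06 -0.012 0 0;0 0.12 -0.012 0 0;0 0.17 -0.012 0 0;0 0.22 -0.012 0 0;0 0.27 -0.012 0 0;0 0.32 -0.012 0 0;0 0.37 -0.012 0 0'
cat > m.py <<'E'
from h import *
o=telemetry.get_obs();e=o['eef_pos'];v=e[:2]-[.5805,-.0633];a=np.radians(86.5)
print(e,o['ft_force'],'r',-v@[np.cos(a),np.sin(a)],'lat',v@[np.sin(a),-np.cos(a)])
for c in('scene','side','wrist'): see(c,['pin','pin_tip'])
see('scene',['handle_end']);see('side',['handle_end'])
E
python3 m.py
```

```text
clock: 21.35
eef_pos: [0.5726, -0.1733, 0.0854]
tool_rot: [0.727, 0.687, 0.0, -0.0]
ft_force: [-0.8, -0.4, -0.1]
grip_width: 0.0
grasp_force: 0.2
[ 0.57256722 -0.17334789  0.08535738] [-0.8499149  -0.39225144 -0.1185873 ] r 0.11032691501119826 lat -0.0011997206637521596
scene pin [0.5749, -0.1505, 0.0833, 0.58] [0.4375, -0.3007, 0.0054, 0.55] [0.3216, -0.2476, 0.0026, 0.45]
scene pin_tip [0.2683, -0.2981, 0.0034, 0.49] [0.5051, -0.288, 0.0061, 0.44]
side pin [0.4359, -0.2987, 0.0021, 0.64] [0.3229, -0.243, 0.006, 0.57] [0.5755, -0.1502, 0.084, 0.43]
side pin_tip [0.2727, -0.2967, 0.0025, 0.59] [0.5754, -0.2141, 0.0841, 0.53] [0.5043, -0.2895, 0.0034, 0.49]
wrist pin [0.5778, -0.1506, 0.0842, 0.97]
wrist pin_tip [0.5771, -0.081, 0.0833, 0.81]
scene handle_end [0.6597, 0.0614, 0.0569, 0.82]
side handle_end [0.5471, -0.4259, 0.0026, 0.75] [0.6633, 0.062, 0.0564, 0.66] [0.5739, -0.2129, 0.0867, 0.43]
```

```bash
python3 -m creep '0 0.05 0 0 0;0 0.1 0 0 0;0 0.15 0 0 0;0 0.2 0 0 0;0 0.25 0 0 0;0 0.29 0 0 0;0 0.32 0 0 0;0 0.34 0 0 0'
python3 m.py
```

```text
clock: 23.0
eef_pos: [0.5754, -0.1227, 0.0854]
tool_rot: [0.727, 0.687, -0.0, 0.0]
ft_force: [0.4, -0.4, 0.8]
grip_width: -0.0001
grasp_force: 0.3
[ 0.57544022 -0.12269809  0.08538637] [ 0.35574165 -0.41426627  0.76264278] r 0.05959619627801273 lat -0.0014241792541920002
scene pin [0.4375, -0.301, 0.0061, 0.68] [0.321, -0.2459, 0.0015, 0.48] [0.5793, -0.1012, 0.0827, 0.41]
scene pin_tip [0.5043, -0.2884, 0.0047, 0.68]
side pin [0.3203, -0.2463, 0.0062, 0.69] [0.4349, -0.3005, 0.0024, 0.67] [0.577, -0.1024, 0.0849, 0.5]
side pin_tip [0.5069, -0.2869, 0.0031, 0.73] [0.5799, -0.0652, 0.0979, 0.72] [0.2713, -0.2959, 0.0059, 0.71]
wrist pin [0.5779, -0.1, 0.0855, 0.71] [0.3241, -0.2439, 0.0057, 0.58]
wrist pin_tip [0.5821, -0.0299, 0.0842, 0.84]
scene handle_end [0.6604, 0.0608, 0.0548, 0.6]
```

```bash
python3 -m creep '0 0.02 0 0 0;0 0.04 0 0 0;0 0.045 0 0 0'; python3 -m creep '0 0.01 0 0 0;0 0.01 0 0 0'; python3 -m creep '0 0.01 0 0 0;0 0.01 0 0 0'
python3 m.py
```

```text
clock: 24.02
eef_pos: [0.5758, -0.1159, 0.0853]
tool_rot: [0.727, 0.687, -0.0, -0.0]
ft_force: [-0.2, 0.2, -0.5]
grip_width: 0.0003
grasp_force: 0.2
clock: 24.28
eef_pos: [0.5759, -0.1145, 0.0853]
tool_rot: [0.727, 0.687, 0.0, -0.0]
ft_force: [-0.7, -0.1, -0.1]
grip_width: -0.0004
grasp_force: 0.0
clock: 24.52
eef_pos: [0.576, -0.1139, 0.0854]
tool_rot: [0.727, 0.687, -0.0, 0.001]
ft_force: [-0.2, -3.2, -0.7]
grip_width: -0.0001
grasp_force: 1.4
[ 0.57600196 -0.11388068  0.08543159] [-0.15652184 -3.19199816 -0.71237352] r 0.050760936463180195 lat -0.0014017712244479568
scene pin [0.3232, -0.2457, 0.0007, 0.61] [0.4335, -0.2982, 0.0074, 0.6] [0.576, -0.0923, 0.0798, 0.4]
scene pin_tip [0.2751, -0.2972, 0.0011, 0.68] [0.5065, -0.2891, 0.0062, 0.65] [0.4639, -0.1842, 0.0016, 0.59]
side pin [0.4367, -0.3006, 0.002, 0.8] [0.3233, -0.2421, 0.0038, 0.58] [0.6904, -0.2003, -0.001, 0.56]
side pin_tip [0.5066, -0.2885, 0.0036, 0.79] [0.2721, -0.2966, 0.0057, 0.74]
wrist pin [0.5802, -0.0911, 0.0846, 0.74] [0.3238, -0.2428, 0.0072, 0.74]
wrist pin_tip [0.5855, -0.0228, 0.0803, 0.59]
scene handle_end [0.6597, 0.0587, 0.0532, 0.67]
```

Contact force is rising with the origin about 29 mm off the axis. I'll press a little more, then back off and lift.

```bash
python3 -m creep '0 0.02 0 0 0;0 0.02 0 0 0'; python3 -m creep '0 -0.15 0 0 0;0 -0.25 0 0 0;0 -0.25 0 -0.3 0;0 -0.35 0 -0.6 0;0 -0.6 0 -0.8 0;0 -0.6 0 -0.8 0'
python3 m.py
python3 - <<'E'
from h import *
a=camera('scene');b=camera('side')
f=lambda i,s:cv2.resize(i[s],(400,400),interpolation=2)
save(np.hstack([f(a,np.s_[170:260,225:315]),f(b,np.s_[170:260,250:340])]),'fin.png')
E
```

```text
clock: 25.42
eef_pos: [0.576, -0.1136, 0.0855]
tool_rot: [0.728, 0.686, -0.002, 0.002]
ft_force: [-0.5, -11.9, -1.0]
grip_width: 0.0003
grasp_force: 6.1
clock: 26.18
eef_pos: [0.5727, -0.2021, 0.2086]
tool_rot: [0.728, 0.686, 0.002, 0.003]
ft_force: [0.2, 0.1, 0.1]
grip_width: -0.0001
grasp_force: 0.0
[ 0.57271515 -0.20209618  0.20864957] [0.20890042 0.06915439 0.10512568] r 0.13901255508615915 lat 0.0007029788551414202
scene pin [0.4364, -0.3002, 0.0074, 0.6] [0.3209, -0.2463, 0.0029, 0.58]
scene pin_tip [0.5055, -0.2882, 0.0074, 0.71] [0.5826, -0.0258, 0.0791, 0.46]
side pin [0.3223, -0.2405, 0.0062, 0.5] [0.5784, -0.0925, 0.0835, 0.48] [0.4369, -0.3022, 0.0021, 0.45]
side pin_tip [0.5073, -0.2861, 0.0015, 0.75] [0.5802, -0.0239, 0.0783, 0.51] [0.2706, -0.2969, 0.0063, 0.5]
wrist pin [0.5812, -0.0941, 0.0819, 0.93] [0.4365, -0.2983, 0.0014, 0.62] [0.3255, -0.244, 0.0051, 0.59]
wrist pin_tip [0.5027, -0.2873, 0.0047, 0.76] [0.2684, -0.2953, 0.0076, 0.73]
scene handle_end [0.6591, 0.0588, 0.0539, 0.94]
side handle_end [0.6634, 0.0625, 0.0572, 0.95] [0.6936, -0.2018, 0.0003, 0.43]
```

View pics/fin.png

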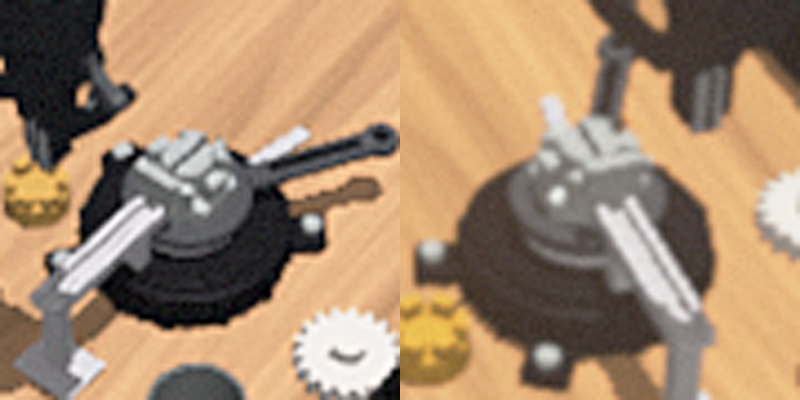

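The pin head sits flush against the crown (left (175,185)), the channel is empty, the spanner is still on the nut past the tab, and the robot is clear. Handing in.

```bash
python3 -c "
from workcell import ticket
print(ticket.job_done())"
```

```text
the job is handed in; nothing more can be done
None
```

I turned the nut past the tab to the first slot line-up, pushed the steel lock pin through until its head was against the nut, left the spanner on, and handed the job in at about 27 s of the 54 s; no verdict came back.

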